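Load two printing blocks into a sprung forme tray

TASK

Take the long, narrow printing block and the larger of the two wider blocks off the sloping drying rack and lay each one flat, printing face up, in its own bay of the wooden tray: the long one between the end stop and the sprung metal batten, with its end tucked under the batten's lip, the wide one in the crosswise bay. Lay them down gently, without dropping them or forcing them against the tray, leave the smallest block in its place on the rack, and do not disturb the other things on the table.

Things in the scene. Friction and masses are not known exactly. Their poses are not given: they have to be found in the camera images.
- rack: fixed wooden drying rack 320 mm wide, 180 mm deep, 125 mm high; origin: centre of its underside. Its face slopes 28 degrees, rising along the rack's +x, towards the robot, so the blocks face away from it; a 12 mm ledge along the lower edge stops the blocks. Three blocks lie on it side by side in any order, lengths up the slope, lower ends on the ledge, at least 34 mm of free face between them
- line_block: the long printing block: wood with a dark rubber printing face, 150 x 40 x 24 mm (with a relief of 1.3 mm on top that is only to be seen), about 0.13 kg. Origin: middle of the lower edge of the end that starts on the ledge, on its underside; x along the length to the other end, y along the 40 mm width, z out of the printing face
- line_block_mid (a point): centre of the long block's underside (75 mm from either end), axes as the block
- picture_block: the larger wide printing block, same materials, 110 x 60 x 24 mm, about 0.14 kg; origin and axes as for the long one (x along the 110 mm, y along the 60 mm, z out of the face)
- picture_block_mid (a point): centre of its underside (55 mm from either end), axes as the block
- small_block: the smallest block, 70 x 50 x 24 mm, stays on the rack; origin and axes as for the others
- tray: fixed forme tray 204 x 240 mm, base 8 mm thick; origin: centre of its underside, x and y along its sides, z up. Its wooden bay walls stand 16 mm above the bay floors and are cut away beside the middle of each block, so that fingers can reach down to the floor
- long_bay (a point): on the long bay's floor, where the centre of the long block's underside lies when home; axes as the tray. The bay runs along x, 46 mm wide; side walls at x -100 to -43 and +40 to +75 mm. Fixed end stop (the end towards the robot): face at x = +75 mm, 16 mm high. Sprung batten: face at x = -63 mm at rest, so the free gap is 138 mm, 12 mm shorter than the block, which must push the batten back to go down flat
- batten (a joint): metal batten, 44 mm wide, 34 mm high, at the long bay's -x end: how far it is pushed back along the tray's -x, m (0 at rest, at most 0.028). Spring 4 N at rest to 10 N fully back, damping 30 N s/m; it pushes the block home against the end stop. Its lip overhangs the bay by 6 mm, underside 28 mm above the floor: the block's end goes in tilted, under the lip
- cross_bay (a point): centre of the floor of the crosswise bay for the larger wide block, axes as the tray; the bay is 116 mm long along y, 66 mm wide along x, walls 16 mm high, cut away for fingers over the middle 68 mm of the two long sides
- tape: bystander: roll of tape lying flat, 100 mm across, 24 mm high; origin: centre of its underside
- can: bystander: drinks can 66 mm across, 115 mm high; origin: centre of its underside
- bottle: bystander: green bottle 72 mm across, 230 mm high; origin: centre of its underside
- roller: bystander: ink roller lying down, 100 mm wide, with a wooden handle, about 155 mm long; origin: under the roller's middle; the handle points along its -x
- ink_jar: bystander: jar 64 mm across, 60 mm high; origin: centre of its underside
- ink_knife: bystander: flat ink spatula with a dark wooden handle, 200 mm long, lying flat; origin: about its middle, handle towards its -x

How it is judged:
By the outcome, as a careful person would: the job done as asked, in the order asked, and still so for the second after the job is handed in, with the robot touching nothing.
It also fails if it takes over 67 s, if anything falls off the work surface, if the arm or the gripper's body presses on something with over 40 N, if the wrist force passes 120 N, or if a joint passes its speed limit or range.

ROBOT

A 7-joint arm with a two-finger parallel gripper is mounted at the origin on the work surface. World frame = base frame: x ahead of the robot, y to its left, z up, the work surface at z = 0. Lengths are in m, angles in rad, forces in N, time in s.
With the tool pointing down it reaches from about 0.425 to 0.825 m from the base axis. Payload 3.6 kg.
Tool frame: the origin (TCP) lies at the very end of the fingers, on their centre line; the grasp point (between the pads) lies 19 mm behind it; x points along the fingers, y is the direction in which the jaws open and shut, and the axes are right-handed (so a half turn about x gives the same grasp; the last joint's range is limited). The gripper opens to 85 mm and grips with 20 to 120 N. Pads are 22 mm wide; open, the fingers measure 114 mm over their backs; the gripper's body (76 mm by 85 mm) begins 54 mm behind the grasp point. The pads swing forward as they close: fully open they stand 13 mm farther back than shut.
Start: joints at [1.19, 0.615, -0.013, 1.423, 0.008, 1.103, -0.04], TCP at [0.225, -0.61, 0.231] pointing down, gripper open.
Joint ranges: [-3.12, 3.12], [-0.3, 2.06], [-1.34, 1.32], [0.26, 2.42], [-1.36, 4.5], [0.01, 1.98], [-2.84, 2.84]. Speed limits (rad/s): [2.79, 2.79, 3.14, 3.14, 3.14, 3.14, 3.14].

INTERFACE

Orientations are given as a rotation vector (axis times angle).
In Python, from workcell import bot gives the robot as it stands.
- The arm moves only by the tool servo_tool, never from a script. Its argument "rows" is a list that holds one entry, the list of rows, each a list of 6 numbers: the shift along the tool's x, y, z in mm, then the turn, a rotation vector about the tool's x, y, z in degrees. A call has 1 to 12 rows; each row shifts and turns the commanded pose from where the row before left it, along the tool's axes as they then stand; what a row does not reach is not made up. A row lasts 1/10 s, in which the tool goes at most 50 mm and 8.59 degrees, less where a joint would pass 70% of its speed; a pose out of reach is approached as far as the arm can. A call is refused whole if a number of a shift passes 50 or a number of a turn 8.59, either way. A call with a gripper value outside its range is refused whole. "jaw" is the opening, from -1 (shut) to 1 (fully open), set as the call begins (left out, the last holds). The fingers move at their own pace and stop on an object; "grip_force" is the grip in N (left out, the last holds). Time passes only in rows, so rows that do not move let the fingers close. It gives the time, the measured TCP pose, the force and the opening at its end, in the units of the state.
- bot.get_state(): the state, without advancing time (a new reading comes with each control period).
- bot.snapshot(name): name is "side" or "top"; returns (picture, depth): 400x640x3 uint8, blue, green, red; 400x640 float32, m along the optical axis (not along the pixel's ray), 0 where there is no reading.
- bot.camera_model(name): a dict with "fx", "fy", "cx", "cy" (pixels), "dist_coeffs" ([k1, k2, p1, p2, k3] as OpenCV has them; the pictures are not rectified), "R" (3x3) and "t" (3): a world point X has camera coordinates R X + t. Camera axes: x right, y down, z forward; pixel columns grow to the right and rows downward; lengths in m; the calibration is good to about 2 mm. A picture is of the moment at which its call begins. camera_model takes no time and is no camera call.
- bot.finish_job(): hands the job in, once; it reports no verdict.
Trained networks look in the newest picture that a camera, given by its name, has taken for a name from the list of things; names that differ only in an ending like _2 or _b are one class to them, and where a whole thing is asked for, a point or a joint stands for the part that bears it (a point fixed in the world has none). Each returns a list of dicts, best first, with "score" (0 to 1); they miss things now and then, are a little off and sometimes report something else, mostly with a low value. They report only what shows in the picture. A call takes as long as a camera call.
- bot.search_frame(camera, name): "centre" ([x, y, z] in m, in the coordinates of the camera as it stood for that picture, good to about 4 mm: the middle of the surface that is visible of it).
- bot.cut_out(camera, name): "mask" (400x640 bool, what is visible of it).
- bot.landmark_of(camera, name): "centre" ([x, y, z] in m, in the coordinates of the camera as it stood for that picture, good to about 4 mm: a listed point, or the origin of a listed thing).
The state is a dict: "time": time; "joint_pos": joint angles; "joint_velocities": joint speeds; "joint_torque": joint torques, N m; "tcp_pos": TCP position; "eef_rot": TCP orientation; "force": force on the tool from outside, world axes, zero at the start; "moment": the same for the moment, N m; "gripper_width": finger opening in m.
Only numpy, scipy, OpenCV 4.12 (cv2) and the standard library are available. Lean on these libraries where they do the work, as an engineer would, in place of code of your own. Each camera call takes 0.05 s, during which the arm holds its last target. There are 200 camera calls.

## Working session

There is one attempt and no reset: what is moved stays moved. The work goes in short steps, Python scripts to look and compute and a tool call to move; the robot and the scene stay as the last step left them, time stands still between calls to the robot, and variables do not carry over. Pictures are saved under pics/ and viewed, about 8 in all and at most 12, crops included, and the job is handed in when it is done.

Besides the shell and the picture viewer there is one more tool, called after "Request:" in YAML: its name, and indented under it one key for each argument. servo_tool: Moves the arm, as the interface text tells. Its arguments: {"type":"object","properties":{"rows":{"type":"array"},"jaw":{"type":"number"},"grip_force":{"type":"number"}},"required":["rows"]}

```bash
ls; mkdir -p pics
cat > h.py <<'E'
import numpy as np, cv2
from scipy.spatial.transform import Rotation as R
from workcell import bot
def w(cam,c):
    m=bot.camera_model(cam); return np.array(m["R"]).T@(np.array(c)-np.array(m["t"]))
E
python3 - <<'E'
from h import *
s=bot.get_state(); print(s['time'],s['tcp_pos'],s['eef_rot'],R.from_rotvec(s['eef_rot']).as_matrix().round(3).tolist(),s['gripper_width'])
ims=[]
for c in("side","top"):
    p,d=bot.snapshot(c); cv2.imwrite(f"pics/{c}0.png",p)
    m=bot.camera_model(c); print(c,m['fx'],"pos",w(c,[0,0,0]).round(3))
    for n in("rack","line_block","line_block_mid","picture_block","picture_block_mid","small_block","tray","long_bay","cross_bay","batten"):
        r=bot.landmark_of(c,n); print(n,[(round(a['score'],2),w(c,a['centre']).round(4).tolist()) for a in r[:2]])
E
```

```text
pics
0.0 [ 0.22496587 -0.60899751  0.23012901] [ 2.02932776  0.36561681 -2.03034765] [[-0.001, 0.347, -0.938], [0.002, -0.938, -0.347], [-1.0, -0.003, 0.0]] 0.08539753724522403
side 453.78290953465205 pos [0.234 0.891 1.15 ]
rack [(0.61, [0.4899, 0.2576, -0.0037])]
line_block [(0.56, [0.5912, 0.1831, 0.0326]), (0.34, [0.394, 0.0162, 0.0027])]
line_block_mid [(0.8, [0.5235, 0.1684, 0.0632]), (0.7, [0.4919, 0.2619, 0.0013])]
picture_block [(0.69, [0.5582, 0.373, 0.0225])]
picture_block_mid [(0.63, [0.5064, 0.3591, 0.0584])]
small_block [(0.97, [0.5692, 0.272, 0.0306]), (0.48, [0.4952, -0.2354, 0.0087])]
tray [(0.91, [0.5119, -0.2813, 0.0006])]
long_bay [(0.86, [0.5077, -0.3607, 0.0085])]
cross_bay [(0.92, [0.4949, -0.2314, 0.0082])]Traceback (most recent call last):
  File "<stdin>", line 8, in <module>
ValueError: it knows: bottle, can, cross_bay, ink_jar, ink_knife, line_block, line_block_mid, long_bay, picture_block, picture_block_mid, rack, roller, small_block, tape, tray
```

Run:
```python
from h import *
for c in("top",):
    p,d=bot.snapshot(c); cv2.imwrite(f"pics/{c}0.png",p)
    m=bot.camera_model(c); print(c,m['fx'],"pos",w(c,[0,0,0]).round(3))
    for n in("rack","line_block","line_block_mid","picture_block","picture_block_mid","small_block","tray","long_bay","cross_bay","tape","can","bottle","roller","ink_jar","ink_knife"):
        r=bot.landmark_of(c,n); print(n,[(round(a['score'],2),w(c,a['centre']).round(4).tolist()) for a in r[:2]])
a=cv2.imread("pics/side0.png");cv2.imwrite("pics/s0.png",cv2.resize(a,None,fx=1.25,fy=1.25))
cv2.imwrite("pics/t0.png",cv2.resize(p,None,fx=1.25,fy=1.25))
```

```text
top 406.75703302437574 pos [0.415 0.004 1.339]
rack [(0.76, [0.4891, 0.2556, -0.0007]), (0.19, [0.5107, -0.3718, 0.0085])]
line_block [(0.75, [0.5096, -0.3712, 0.0112]), (0.69, [0.5868, 0.1773, 0.0336])]
line_block_mid [(0.71, [0.5218, 0.1664, 0.0637])]
picture_block [(0.64, [0.5555, 0.3645, 0.0275])]
picture_block_mid [(0.78, [0.507, 0.3631, 0.058])]
small_block [(0.61, [0.5686, 0.269, 0.0304])]
tray [(0.79, [0.5133, -0.2853, -0.0019]), (0.32, [0.391, 0.0081, -0.003])]
long_bay [(0.61, [0.5085, -0.3677, 0.0124])]
cross_bay [(0.65, [0.4922, -0.2383, 0.0112])]
tape [(0.56, [0.3893, 0.0091, -0.0058]), (0.48, [0.3024, -0.3463, 0.001])]
can [(0.95, [0.7326, -0.0191, 0.0037])]
bottle [(0.7, [0.5071, 0.3609, 0.0564]), (0.59, [0.8075, 0.0791, 0.0022])]
roller [(0.83, [0.3542, -0.1686, -0.001]), (0.27, [0.5079, -0.368, 0.0135])]
ink_jar [(0.92, [0.7489, -0.1764, 0.0017])]
ink_knife [(0.86, [0.3027, -0.3489, -0.0022])]
```

View pics/s0.png

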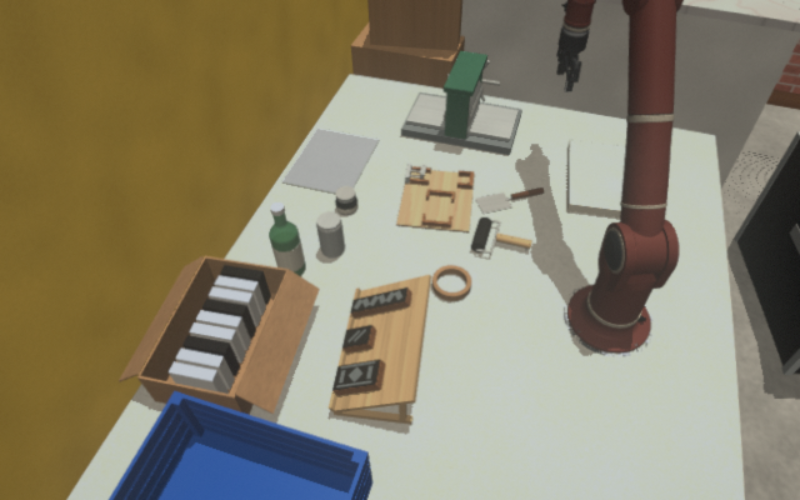

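View pics/t0.png

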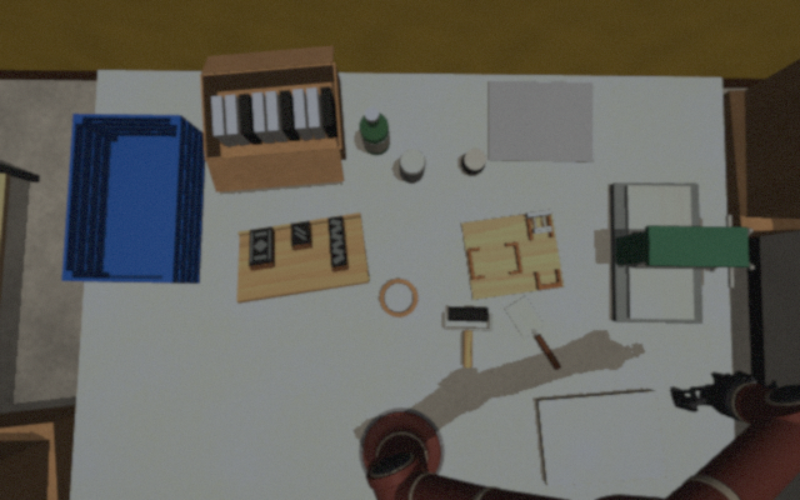

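Rack at left (blocks line ~(337,243), small ~(302,235), picture ~(262,246) in top view), tray at (512,255), with the batten at top right (540,222) and the end stop at (548,278). Next I fit the poses from masks and depth.

```bash
cat >> h.py <<'E'
def pts(cam,d,mask):
    m=bot.camera_model(cam);K=np.array([[m['fx'],0,m['cx']],[0,m['fy'],m['cy']],[0,0,1]])
    v,u=np.nonzero(mask&(d>0)); q=cv2.undistortPoints(np.c_[u,v].astype(float)[:,None],K,np.array(m['dist_coeffs']))[:,0]
    P=np.c_[q,np.ones(len(q))]*d[v,u][:,None]
    return (P-np.array(m['t']))@np.array(m['R'])
def proj(cam,X):
    m=bot.camera_model(cam);K=np.array([[m['fx'],0,m['cx']],[0,m['fy'],m['cy']],[0,0,1]])
    return cv2.projectPoints(np.array(X,float).reshape(-1,3),cv2.Rodrigues(np.array(m['R']))[0],np.array(m['t']),K,np.array(m['dist_coeffs']))[0][:,0]
def rays(cam,uv,z):  # pixels -> world at height z
    m=bot.camera_model(cam);K=np.array([[m['fx'],0,m['cx']],[0,m['fy'],m['cy']],[0,0,1]])
    q=cv2.undistortPoints(np.array(uv,float).reshape(-1,1,2),K,np.array(m['dist_coeffs']))[:,0]
    D=np.c_[q,np.ones(len(q))]@np.array(m['R']);C=w(cam,[0,0,0]); return C+D*((z-C[2])/D[:,2])[:,None]
E
python3 - <<'E'
from h import *
def rect(P):
    r=cv2.minAreaRect(P[:,:2].astype(np.float32)*1000); return [np.round(x,1) for x in r]
for c in("top","side"):
    p,d=bot.snapshot(c)
    for n in("rack","line_block","picture_block","small_block","tray"):
        r=bot.cut_out(c,n); 
        for a in r[:2]:
            P=pts(c,d,a['mask'])
            print(c,n,round(a['score'],2),a['mask'].sum(),P.mean(0).round(3),end=' ')
            if n=='rack':
                A=np.c_[P[:,:2],np.ones(len(P))]; co=None;k=P[:,2]>0.01
                for i in range(6):
                    co=np.linalg.lstsq(A[k],P[k,2],rcond=None)[0]; k=abs(A@co-P[:,2])<0.004
                g=co[:2]; print('plane',co.round(3),'slope',np.degrees(np.arctan(np.hypot(*g))).round(2),'yaw',np.degrees(np.arctan2(g[1],g[0])).round(2),'rect',rect(P[k]))
            else: print('z',np.percentile(P[:,2],[2,50,98]).round(4),'rect',rect(P))
# rectified tray view, z=0.024 plane, world x 0.38-0.66 up, y -0.14..-0.44 right, 2px/mm
out=[]
xs=np.arange(0.65,0.38,-.0005);ys=np.arange(-0.15,-0.43,-.0005)
for c in("top","side"):
    p,_=bot.snapshot(c)
    X,Y=np.meshgrid(xs,ys,indexing='ij'); q=proj(c,np.stack([X,Y,0*X+.024],-1)).reshape(*X.shape,2).astype(np.float32)
    o=cv2.remap(p,q[...,0],q[...,1],cv2.INTER_CUBIC)
    for i in range(0,270,50): cv2.putText(o,f"{.65-i/1000:.2f}",(0,i*2+5),0,.35,(255,0,0)); cv2.line(o,(25,i*2),(32,i*2),(255,0,0))
    for i in range(0,280,50): cv2.putText(o,f"{-.15-i/1000:.2f}",(i*2,535),0,.35,(255,0,0)); cv2.line(o,(i*2,520),(i*2,527),(255,0,0))
    out.append(o)
o=np.hstack(out);cv2.imwrite("pics/tray.png",cv2.resize(o,None,fx=.714,fy=.714,interpolation=cv2.INTER_AREA))
E
```

```text
top rack 0.92 4145 [0.474 0.25  0.082] plane [-0.521 -0.089  0.352] slope 27.86 yaw -170.25 rect [array([489.1, 257.7]), array([174.6, 321. ]), np.float64(9.8)]
top line_block 0.92 603 [0.523 0.165 0.09 ] z [0.0516 0.0917 0.121 ] rect [array([527.2, 168. ]), array([146.6,  44.9]), np.float64(9.0)]
top line_block 0.59 4231 [0.476 0.251 0.081] z [0.0303 0.0865 0.1186] rect [array([494.5, 266.3]), array([192.9, 336.4]), np.float64(9.7)]
top picture_block 0.69 4630 [ 0.509 -0.281  0.011] z [0.0021 0.0085 0.0346] rect [array([ 511.3, -283.2]), array([207.6, 246.1]), np.float64(9.0)]
top picture_block 0.61 675 [0.511 0.355 0.079] z [0.0497 0.081  0.1025] rect [array([513.6, 361. ]), array([109.1,  66.6]), np.float64(10.8)]
top small_block 0.87 390 [0.546 0.26  0.067] z [0.0361 0.0686 0.0856] rect [array([551.2, 264.8]), array([83.5, 55.8]), np.float64(8.2)]
top tray 0.97 4605 [ 0.509 -0.282  0.011] z [0.0019 0.0085 0.0346] rect [array([ 512.5, -284.4]), array([209.6, 245.6]), np.float64(9.1)]
side rack 0.97 4647 [0.464 0.296 0.077] plane [-0.52  -0.086  0.35 ] slope 27.79 yaw -170.57 rect 
[... 202 characters left out ...]

side picture_block 0.72 915 [0.507 0.367 0.079] z [0.047  0.081  0.1028] rect [array([510.9, 354.5]), array([105.6,  79.2]), np.float64(9.9)]
side small_block 0.73 491 [0.544 0.269 0.064] z [0.0061 0.0668 0.0827] rect [array([553.8, 255.8]), array([86.3, 76.3]), np.float64(9.6)]
side small_block 0.17 49 [ 0.573 -0.344  0.032] z [0.0071 0.0384 0.0437] rect [array([ 575.2, -351. ]), array([19. , 56.3]), np.float64(16.0)]
side tray 0.76 2631 [ 0.507 -0.269  0.01 ] z [0.0012 0.0076 0.0323] rect [array([ 509.2, -286.2]), array([202.5, 265. ]), np.float64(9.1)]
side tray 0.29 1096 [0.796 0.096 0.12 ] z [-0.0008  0.1262  0.23  ] rect [array([857.9,  13.1]), array([ 83.8, 256.2]), np.float64(40.3)]
```

View pics/tray.png

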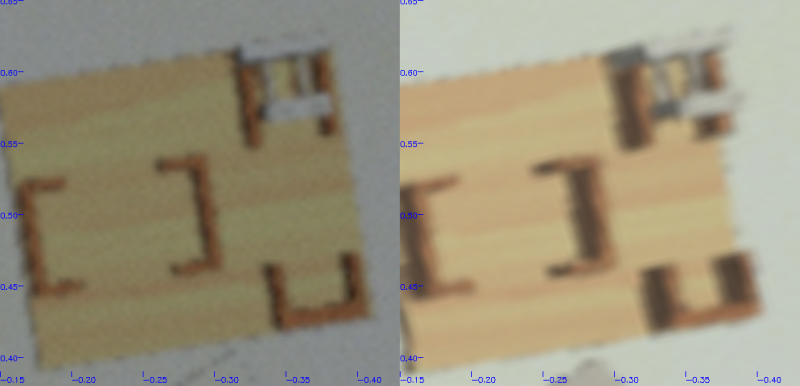

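```bash
cat >> h.py <<'E'
def blockR(yaw,pitch):  # block frame: yaw (deg), +x end raised by pitch
    return R.from_euler('ZY',[yaw,-pitch],degrees=True).as_matrix()
def toolR(B,flip=False):  # tool x=-bz, y=by, z=bx
    T=np.c_[-B[:,2],B[:,1],B[:,0]]
    if flip: T[:,1:]*=-1
    return T
def plan(wps,step=45,ang=8,rd=1.0,rda=0.1,start=None):
    s=bot.get_state(); p,r=(np.array(s['tcp_pos']),R.from_rotvec(s['eef_rot'])) if start is None else start
    print('from',p.round(4),'j',np.round(s['joint_pos'],2),'w',round(s['gripper_width'],4),'F',np.round(s['force'],1),'t',s['time'])
    for (tp,tR) in wps:
        tp=np.array(tp);tr=R.from_matrix(tR);p0,r0=p,r;D=(r0.inv()*tr).as_rotvec()
        n=max(1,int(np.ceil(max(np.linalg.norm(tp-p0)*1000/step,np.degrees(np.linalg.norm(D))/ang))));rows=[]
        for i in range(1,n+1):
            wp=p0+(tp-p0)*i/n;wr=r0*R.from_rotvec(D*i/n)
            sh=np.round(r.inv().apply(wp-p)*1000/rd)*rd;tu=np.round(np.degrees((r.inv()*wr).as_rotvec())/rda)*rda
            p=p+r.apply(sh/1000);r=r*R.from_rotvec(np.radians(tu));rows.append([round(float(x),1) for x in [*sh,*tu]])
        print(n,str(rows).replace('.0,',',').replace('.0]',']'))
    return p,r
YR=189.75
BL=blockR(YR,28); LM=np.array([.5227,.1674,.0640])
BP=blockR(YR,28); PM=np.array([.5067,.3610,.0570])
E
python3 - <<'E'
from h import *
T=toolR(BL);n=BL[:,2];print(BL.round(3).tolist())
s=bot.get_state();r0=R.from_rotvec(s['eef_rot']).as_matrix()
plan([((.33,-.40,.30),r0),((.47,-.05,.30),T),(LM+.12*n,T),(LM+.02*n,T),(LM+.001*n,T)])
E
```

```text
[[-0.87, 0.169, 0.463], [-0.15, -0.986, 0.08], [0.469, 0.0, 0.883]]
from [ 0.2252 -0.6097  0.2313] j [ 1.19  0.61 -0.01  1.42  0.01  1.1  -0.04] w 0.0855 F [0.1 0.4 0.4] t 2.0
6 [[-11, -27, -28, 0, 0, 0], [-12, -26, -29, 0, 0, 0], [-11, -27, -28, 0, 0, 0], [-12, -27, -29, 0, 0, 0], [-11, -27, -28, 0, 0, -0], [-12, -26, -29, 0, 0, -0]]
9 [[0, -31, -28, 1.1, -3.1, -0.3], [-1, -32, -27, 1.2, -3.1, -0.3], [-3, -32, -27, 1.1, -3.1, -0.3], [-4, -33, -26, 1.2, -3.1, -0.2], [-5, -33, -25, 1.1, -3.1, -0.3], [-6, -34, -24, 1.2, -3.1, -0.3], [-7, -34, -23, 1.1, -3.1, -0.3], [-9, -35, -22, 1.2, -3.1, -0.3], [-9, -35, -20, 1.1, -3.1, -0.3]]
7 [[7, -29, -27, 0, -0, 0], [6, -30, -27, 0, -0, 0], [7, -29, -27, 0, -0, 0], [7, -30, -27, 0, -0, 0], [6, -29, -27, 0, -0, 0], [7, -29, -27, 0, -0, 0], [7, -30, -27, 0, -0, 0]]
3 [[33, 0, -0, 0, -0, 0], [34, 0, -0, 0, -0, 0], [33, 0, -0, 0, -0, 0]]
1 [[19, 0, -0, 0, -0, 0]]
```

Request:
servo_tool:
  rows:
    - [[-11,-27,-28,0,0,0],[-12,-26,-29,0,0,0],[-11,-27,-28,0,0,0],[-12,-27,-29,0,0,0],[-11,-27,-28,0,0,0],[-12,-26,-29,0,0,0]]
  jaw: 0.41
  grip_force: 50

```text
time: 2.6
tcp_pos: [0.3306, -0.3988, 0.3009]
eef_rot: [2.029, 0.362, -2.029]
force: [0.3, -0.7, -0.4]
gripper_width: 0.0604
```

Request:
servo_tool:
  rows:
    - [[0,-31,-28,1.1,-3.1,-0.3],[-1,-32,-27,1.2,-3.1,-0.3],[-3,-32,-27,1.1,-3.1,-0.3],[-4,-33,-26,1.2,-3.1,-0.2],[-5,-33,-25,1.1,-3.1,-0.3],[-6,-34,-24,1.2,-3.1,-0.3],[-7,-34,-23,1.1,-3.1,-0.3],[-9,-35,-22,1.2,-3.1,-0.3],[-9,-35,-20,1.1,-3.1,-0.3]]

```text
time: 3.5
tcp_pos: [0.4707, -0.0487, 0.3003]
eef_rot: [1.541, 0.131, -2.566]
force: [0.2, -0.2, 0.3]
gripper_width: 0.0603
```

Run:
```python
from h import *
T=toolR(BL);n=BL[:,2]
plan([(LM+.12*n,T),(LM+.04*n,T)])
```

```text
from [ 0.4707 -0.0487  0.3003] j [ 0.07  0.53 -0.12  1.49  0.12  1.61 -1.47] w 0.0603 F [ 0.2 -0.2  0.3] t 3.5
7 [[7, -29, -27, -0, 0, -0], [7, -29, -27, -0, 0, -0], [6, -30, -27, -0, 0, -0], [7, -29, -27, -0, 0, -0], [7, -29, -27, -0, 0, -0], [7, -29, -27, -0, 0, -0], [6, -29, -26, -0, 0, -0]]
2 [[40, -0, -0, -0, 0, -0], [40, -0, -0, -0, 0, -0]]
```

Request:
servo_tool:
  rows:
    - [[7,-29,-27,0,0,0],[7,-29,-27,0,0,0],[6,-30,-27,0,0,0],[7,-29,-27,0,0,0],[7,-29,-27,0,0,0],[7,-29,-27,0,0,0],[6,-29,-26,0,0,0],[40,0,0,0,0,0],[40,0,0,0,0,0],[0,0,0,0,0,0]]

```text
time: 4.5
tcp_pos: [0.535, 0.1674, 0.0957]
eef_rot: [1.523, 0.129, -2.573]
force: [0.3, -0.6, 0.7]
gripper_width: 0.0603
```

Run:
```python
from h import *
T=toolR(BL);n=BL[:,2]
plan([(LM+.001*n,T)])
out=[]
s=bot.get_state();Rt=R.from_rotvec(s['eef_rot']).as_matrix()
for c in("top","side"):
    p,_=bot.snapshot(c)
    # project tcp line & finger estimates
    q=proj(c,np.array([s['tcp_pos'],s['tcp_pos']+Rt[:,0]*.04,LM]))
    u=q.mean(0).astype(int);a=p[u[1]-50:u[1]+50,u[0]-65:u[0]+65].copy()
    a=cv2.resize(a,None,fx=3,fy=3,interpolation=cv2.INTER_CUBIC)
    qq=((q-u+[65,50])*3).astype(int)
    cv2.line(a,tuple(map(int,qq[0])),tuple(map(int,qq[1])),(0,0,255),1);out.append(a)
cv2.imwrite("pics/g1.png",np.hstack(out))
```

```text
from [0.535  0.1674 0.0957] j [-0.23  0.88 -0.16  1.4   0.03  1.36 -1.77] w 0.0603 F [ 0.3 -0.6  0.7] t 4.5
1 [[33, -2, -5, 0, 0.8, -0.1]]
```

View pics/g1.png

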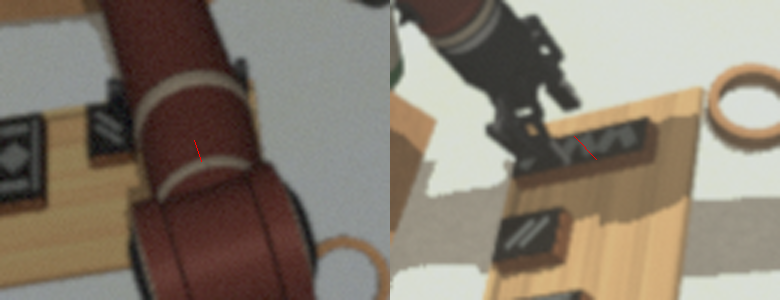

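The side view shows the gripper tilted over the long block around (550,130), with the fingertips hard to see against the dark rubber. I'll overlay the predicted fingertips on a zoomed view before closing.

Run:
```python
from h import *
s=bot.get_state();Rt=R.from_rotvec(s['eef_rot']).as_matrix();t=s['tcp_pos']
c="side";p,_=bot.snapshot(c)
q=[]
for sg in(1,-1):
    for o in(.03,.0447):
        for b in(-.006,-.06): q.append(t+Rt[:,1]*sg*o+Rt[:,0]*b)
B=BL
for x,y in((-.075,-.02),(.075,-.02),(.075,.02),(-.075,.02)): q.append(LM+B@[x,y,.024])
q=proj(c,np.array(q));u=q[:8].mean(0).astype(int)
a=cv2.resize(p[u[1]-40:u[1]+50,u[0]-55:u[0]+65],None,fx=6,fy=6,interpolation=cv2.INTER_CUBIC)
a=np.clip(a.astype(float)*1.5,0,255).astype(np.uint8)
qq=((q-u+[55,40]+.5)*6).astype(int)
for i in range(0,8,2): cv2.line(a,tuple(map(int,qq[i])),tuple(map(int,qq[i+1])),(0,0,255),1)
cv2.polylines(a,[qq[8:].reshape(-1,1,2)],True,(0,255,0),1)
cv2.imwrite("pics/g2.png",a)
```

```text
(no output)
```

View pics/g2.png

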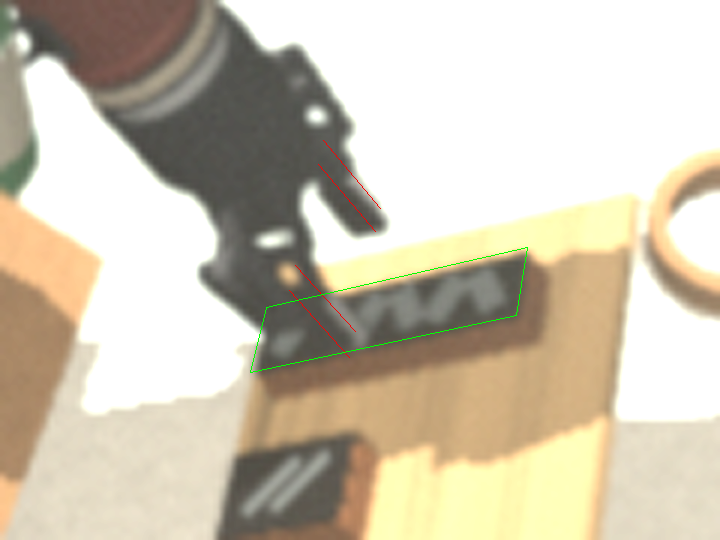

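Fingers straddle the long block as predicted (tips ~(380,220) and ~(350,345), block face (265,310)–(525,250)). Descending.

Request:
servo_tool:
  rows:
    - [[15,-2,-5,0,0.8,0],[12,0,0,0,0,0],[6,0,0,0,0,0],[0,0,0,0,0,0],[0,0,0,0,0,0]]

```text
time: 5.15
tcp_pos: [0.5299, 0.1689, 0.0687]
eef_rot: [1.562, 0.134, -2.554]
force: [0.3, 0.8, -0.5]
gripper_width: 0.06
```

Request:
servo_tool:
  rows:
    - [[0,0,0,0,0,0],[0,0,0,0,0,0],[0,0,0,0,0,0],[0,0,0,0,0,0],[0,0,0,0,0,0],[0,0,0,0,0,0]]
  jaw: -0.2

```text
time: 5.75
tcp_pos: [0.5303, 0.1691, 0.0687]
eef_rot: [1.564, 0.134, -2.553]
force: [3.1, -0.6, 4.8]
gripper_width: 0.0386
```

Run:
```python
from h import *
s=bot.get_state();Rt=R.from_rotvec(s['eef_rot']).as_matrix()
plan([(LM+.001*BL[:,2],toolR(BL))]);print((BL.T@Rt).round(3).tolist(),(BL.T@(s['tcp_pos']-LM)).round(4))
```

```text
from [0.5303 0.1691 0.0687] j [-0.23  0.9  -0.16  1.45  0.04  1.27 -1.78] w 0.0386 F [ 3.1 -0.6  4.8] t 5.75
1 [[7, 0, 5, 0, -1, 0]]
[[-0.017, -0.0, 1.0], [-0.001, 1.0, 0.0], [-1.0, -0.001, -0.017]] [-0.0046 -0.0004  0.0078]
```

Grip sits ~7 mm too high (rows came up short); I reopen and go deeper.

Request:
servo_tool:
  rows:
    - [[0,0,0,0,0,0],[0,0,0,0,0,0],[0,0,0,0,0,0],[3,0,2,0,-0.5,0],[4,0,3,0,-0.5,0],[0,0,0,0,0,0],[0,0,0,0,0,0]]
  jaw: 0.41

```text
time: 6.45
tcp_pos: [0.5214, 0.1676, 0.064]
eef_rot: [1.537, 0.132, -2.568]
force: [-0.1, 0.2, -0.4]
gripper_width: 0.0604
```

Run:
```python
from h import *
s=bot.get_state();Rt=R.from_rotvec(s['eef_rot']).as_matrix()
plan([(LM+.001*BL[:,2],toolR(BL))]);print((BL.T@Rt).round(3).tolist(),(BL.T@(s['tcp_pos']-LM)).round(4),s['joint_pos'])
```

```text
from [0.5214 0.1676 0.064 ] j [-0.23  0.9  -0.16  1.46  0.04  1.27 -1.78] w 0.0604 F [-0.1  0.2 -0.4] t 6.45
1 [[-2, 0, -1, 0, 0.2, 0]]
[[0.004, -0.0, 1.0], [-0.0, 1.0, 0.0], [-1.0, -0.0, 0.004]] [ 0.0011 -0.0004 -0.0006] [-0.22853906  0.90157622 -0.15800697  1.46446446  0.03668414  1.26800448
 -1.7778164 ]
```

Request:
servo_tool:
  rows:
    - [[-1,0,-1,0,0.2,0],[0,0,0,0,0,0],[0,0,0,0,0,0],[0,0,0,0,0,0],[0,0,0,0,0,0],[0,0,0,0,0,0],[0,0,0,0,0,0]]
  jaw: -0.4
  grip_force: 60

```text
time: 7.15
tcp_pos: [0.5238, 0.168, 0.0649]
eef_rot: [1.545, 0.133, -2.564]
force: [4.0, 0.3, 2.6]
gripper_width: 0.0387
```

Request:
servo_tool:
  rows:
    - [[-4,0,0,0,0,0],[-8,0,0,0,0,0],[-15,0,0,0,0,0],[-20,0,0,0,0,0],[-20,0,0,0,0,0],[0,0,0,0,0,0]]

```text
time: 7.75
tcp_pos: [0.556, 0.1737, 0.1257]
eef_rot: [1.549, 0.134, -2.562]
force: [0.6, 0.9, -1.6]
gripper_width: 0.0386
```

```bash
cat >> h.py <<'E'
YT=189.0
BT=blockR(YT,0)
E
python3 - <<'E'
from h import *
s=bot.get_state();Rt=R.from_rotvec(s['eef_rot']).as_matrix()
print((BL.T@Rt).round(3).tolist(),(BL.T@(s['tcp_pos']-LM)).round(4))
# batten/tray geometry: fit bay edges. landmarks again with both cameras
P={}
for c in("top","side"):
    bot.snapshot(c)
    for n in("tray","long_bay","cross_bay"):
        r=bot.landmark_of(c,n)
        if r: print(c,n,w(c,r[0]['centre']).round(4))
T=toolR(blockR(YT,20))
plan([((.50,.10,.20),T),((.50,-.20,.20),T),((.508,-.364,.13),T)])
E
```

```text
[[-0.005, -0.0, 1.0], [-0.001, 1.0, 0.0], [-1.0, -0.001, -0.005]] [-0.0009 -0.0006  0.0704]
top tray [ 0.4893 -0.2362  0.0093]
top long_bay [ 0.5079 -0.3687  0.0093]
top cross_bay [ 0.4889 -0.2399  0.0087]
side tray [ 0.511  -0.278  -0.0011]
side long_bay [ 0.509  -0.3642  0.0102]
side cross_bay [ 0.4924 -0.233   0.0099]
from [0.5533 0.1729 0.1231] j [-0.23  0.87 -0.16  1.32  0.03  1.44 -1.77] w 0.0384 F [-0.2  0.1 -0.5] t 8.15
3 [[-12, 21, 31, 0.2, 2.7, -0.1], [-14, 21, 31, 0.3, 2.7, -0.1], [-16, 21, 29, 0.2, 2.7, -0.1]]
7 [[2, 42, 6, -0, -0, 0], [3, 43, 7, -0, -0, 0], [2, 42, 6, -0, -0, 0], [2, 42, 6, -0, -0, 0], [3, 43, 7, -0, -0, 0], [2, 42, 6, -0, -0, 0], [2, 42, 6, -0, -0, 0]]
4 [[18, 41, -2, -0, -0, 0], [18, 41, -1, -0, -0, 0], [18, 41, -2, -0, -0, 0], [18, 41, -2, -0, -0, 0]]
```

Run:
```python
from h import *
out=[]
L=np.array([.508,-.365,.008]);C=np.array([.491,-.235,.008])
for c in("top","side"):
    p,_=bot.snapshot(c);cv2.imwrite(f"pics/{c}1.png",p)
    u=proj(c,[[.505,-.285,.01]])[0].astype(int);hw=(42,50);f=8 if c=="top" else 8
    f=9.5 if 0 else 4.7
    a=cv2.resize(p[u[1]-hw[1]:u[1]+hw[1],u[0]-hw[0]:u[0]+hw[0]],None,fx=f,fy=f,interpolation=cv2.INTER_CUBIC)
    def seg(o,A,B,col):
        q=proj(c,[o+BT@A,o+BT@B]);q=((q-u+[hw[0],hw[1]]+.5)*f*8).astype(int)
        cv2.line(a,tuple(map(int,q[0])),tuple(map(int,q[1])),col,1,cv2.LINE_AA,3)
    for z,col in((.016,(0,0,255)),(0,(255,0,0))):
        for y in(-.023,.023):
            seg(L,[-.100,y,z],[-.043,y,z],col);seg(L,[.04,y,z],[.075,y,z],col)
        seg(L,[.075,-.023,z],[.075,.023,z],col)
        for x in(-.033,.033):
            for t in(-1,1): seg(C,[x,t*.034,z],[x,t*.058,z],col)
        for t in(-1,1): seg(C,[-.033,t*.058,z],[.033,t*.058,z],col)
    seg(L,[-.057,-.022,.028],[-.057,.022,.028],(0,255,0))
    out.append(a)
o=np.hstack(out);print(o.shape);cv2.imwrite("pics/ov.png",o)
```

```text
(470, 790, 3)
```

View pics/ov.png

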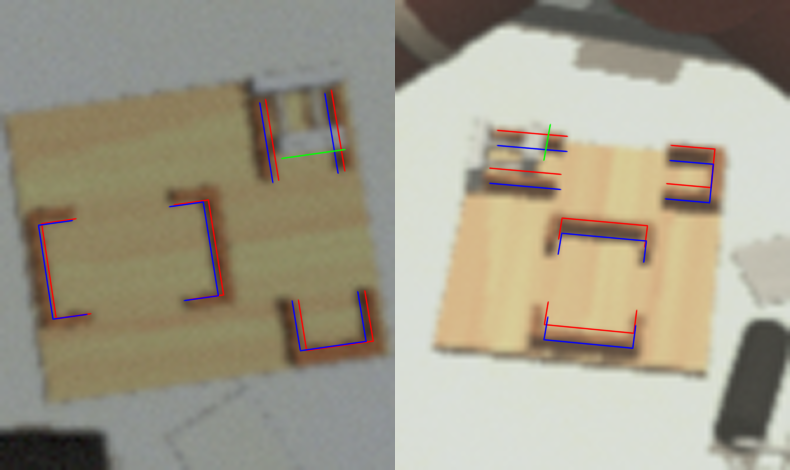

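```bash
cat >> h.py <<'E'
L=np.array([.508,-.3645,.008]);C=np.array([.491,-.235,.008])
TB=np.array([-.0006,0,.0013])
def ins(th,lx,lz,tb=None):
    B=blockR(YT,th); low=L+BT@np.array([lx,0,lz]); return low+B@(np.array([.075,0,0])+(TB if tb is None else tb)),toolR(B)
def where():
    s=bot.get_state();Rt=R.from_rotvec(s['eef_rot']).as_matrix();B=np.c_[Rt[:,2],Rt[:,1],-Rt[:,0]]
    low=BT.T@(s['tcp_pos']-B@(np.array([.075,0,0])+TB)-L); E=R.from_matrix(BT.T@B).as_euler('ZYX',degrees=True)
    print('low',(low*1000).round(1),'yaw,pitch,roll',E.round(2)*[1,-1,1],'F',np.round(BT.T@s['force'],1),'t',s['time'],'w',s['gripper_width'])
E
python3 - <<'E'
from h import *
T=toolR(blockR(YT,20));a,b=ins(10,-.045,.05)
plan([((.50,.10,.20),T),((.50,-.20,.20),T),(a+[0,0,.04],b),(a,b)])
E
```

```text
from [0.5537 0.1731 0.1235] j [-0.23  0.87 -0.16  1.32  0.03  1.44 -1.77] w 0.0386 F [-0.  -0.6 -1.3] t 8.25
3 [[-12, 21, 31, 0.2, 2.7, -0.1], [-14, 21, 31, 0.3, 2.7, -0.1], [-15, 21, 29, 0.2, 2.6, -0.1]]
7 [[2, 42, 6, -0, 0, 0], [2, 43, 7, -0, 0, 0], [3, 42, 6, -0, 0, 0], [2, 42, 6, -0, 0, 0], [2, 43, 7, -0, 0, 0], [2, 42, 6, -0, 0, 0], [3, 42, 6, -0, 0, 0]]
5 [[20, 33, 3, -0, 2, 0], [19, 33, 3, -0, 2, 0], [19, 33, 4, -0, 2, 0], [19, 32, 5, -0, 2, 0], [19, 33, 5, -0, 2, 0]]
1 [[40, 0, -7, -0, 0, 0]]
```

Request:
servo_tool:
  rows:
    - [[-12,21,31,0.2,2.7,-0.1],[-14,21,31,0.3,2.7,-0.1],[-15,21,29,0.2,2.6,-0.1],[2,42,6,0,0,0],[2,43,7,0,0,0],[3,42,6,0,0,0],[2,42,6,0,0,0],[2,43,7,0,0,0],[2,42,6,0,0,0],[3,42,6,0,0,0]]

```text
time: 9.25
tcp_pos: [0.5003, -0.2009, 0.1999]
eef_rot: [1.728, 0.137, -2.465]
force: [0.5, -0.3, -1.6]
gripper_width: 0.0387
```

Request:
servo_tool:
  rows:
    - [[20,33,3,0,2,0],[19,33,3,0,2,0],[19,33,4,0,2,0],[19,32,5,0,2,0],[19,33,5,0,2,0],[0,0,0,0,0,0],[0,0,0,0,0,0]]

```text
time: 9.95
tcp_pos: [0.4796, -0.3693, 0.1121]
eef_rot: [1.94, 0.151, -2.316]
force: [1.4, 0.2, -0.7]
gripper_width: 0.0386
```

Run:
```python
from h import *
where();plan([ins(10,-.045,.03)])
c="side";p,_=bot.snapshot(c);cv2.imwrite("pics/side2.png",p)
for n in("line_block","line_block_mid"):
    for k in bot.landmark_of(c,n)[:2]: print(n,k['score'],w(c,k['centre']).round(4))
s=bot.get_state();Rt=R.from_rotvec(s['eef_rot']).as_matrix();B=np.c_[Rt[:,2],Rt[:,1],-Rt[:,0]]
M=s['tcp_pos']-B@TB;print('M',M.round(4),'orig',(M-B@[.075,0,0]).round(4))
u=proj(c,[M])[0].astype(int);f=6;hw=(60,45)
a=cv2.resize(p[u[1]-45:u[1]+45,u[0]-60:u[0]+60],None,fx=f,fy=f,interpolation=cv2.INTER_CUBIC)
for z in(0,.024):
    q=proj(c,[M+B@[x,y,z] for x,y in((-.075,-.02),(.075,-.02),(.075,.02),(-.075,.02))])
    cv2.polylines(a,[((q-u+[60,45]+.5)*f).astype(int).reshape(-1,1,2)],True,(0,255,0) if z else (0,0,255),1)
cv2.imwrite("pics/ho.png",a)
```

```text
low [-44.2   0.6  89.8] yaw,pitch,roll [-0.18 10.07 -0.1 ] F [-1.4  0.  -0.7] t 9.95 w 0.03858369855666621
from [ 0.4796 -0.3693  0.1121] j [ 0.6   0.73 -0.07  1.58  0.19  0.98 -0.99] w 0.0386 F [ 1.4  0.2 -0.7] t 9.95
2 [[29, -0, -6, -0.1, 0, 0.1], [30, -0, -5, -0.1, 0.1, 0]]
line_block 0.65 [ 0.5528 -0.3506  0.0993]
line_block_mid 0.85 [ 0.4796 -0.3674  0.1085]
M [ 0.4815 -0.3667  0.112 ] orig [ 0.5545 -0.355   0.0991]
```

View pics/ho.png

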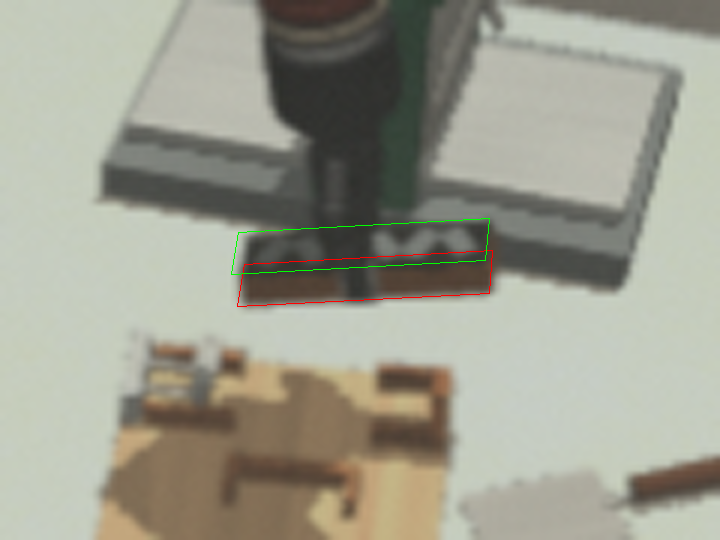

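Held block (face edges (245,235)–(495,222)) matches the prediction but sits ~2 mm farther toward the robot; I correct for that and descend over the bay.

```bash
sed -i 's/TB=np.array(\[-.0006/TB=np.array([-.0026/' h.py
python3 - <<'E'
from h import *
where();plan([ins(10,-.044,.03),ins(10,-.044,.006)],step=20)
E
```

```text
low [-45.4  -2.2  91.5] yaw,pitch,roll [ 0.16  9.89 -0.08] F [-0.2 -0.7 -0.5] t 10.1 w 0.038709970576421955
from [ 0.4823 -0.3666  0.1132] j [ 0.6   0.73 -0.08  1.58  0.19  0.98 -0.99] w 0.0387 F [ 0.1  0.7 -0.5] t 10.1
4 [[15, 1, -2, 0, -0, 0], [15, 0, -3, 0.1, -0.1, 0], [15, 1, -2, 0, 0, 0], [16, 0, -2, 0.1, -0, 0.1]]
2 [[12, 0, -2, -0, -0, -0], [11, 0, -2, -0, -0, -0]]
```

Pose readings scatter by ~1–2 mm, so I'll average several.

```bash
cat >> h.py <<'E'
def avg(n=6):
    P=[];Q=[];F=[]
    for i in range(n):
        s=bot.get_state();P.append(s['tcp_pos']);Q.append(R.from_rotvec(s['eef_rot']));F.append(s['force']);
        if i<n-1: bot.snapshot("side")
    return np.mean(P,0),R.concatenate(Q).mean(),np.mean(F,0),np.std(P,0),s
def where(n=6):
    p,r,F,sd,s=avg(n);Rt=r.as_matrix();B=np.c_[Rt[:,2],Rt[:,1],-Rt[:,0]]
    low=BT.T@(p-B@(np.array([.075,0,0])+TB)-L); E=R.from_matrix(BT.T@B).as_euler('ZYX',degrees=True)
    print('low',(low*1000).round(1),'yaw,pitch,roll',E.round(2)*[1,-1,1],'F',np.round(BT.T@F,1),'sd',(sd*1000).round(1),'t',s['time']); return p,r
E
python3 - <<'E'
from h import *
st=where();plan([ins(10,-.044,.03),ins(10,-.044,.006)],step=20,start=st)
E
```

```text
low [-45.1  -1.7  91.5] yaw,pitch,roll [ 0.14  9.91 -0.04] F [-0.   0.  -1.3] sd [0.3 0.4 0.1] t 10.35
from [ 0.4821 -0.3671  0.1132] j [ 0.6   0.73 -0.07  1.58  0.19  0.98 -0.99] w 0.0388 F [-0.4  0.9 -1.5] t 10.35
4 [[15, 0, -2, 0, -0, 0], [15, 1, -3, 0.1, -0, 0], [15, 0, -2, 0, -0.1, 0], [16, 1, -3, 0, 0, 0]]
2 [[12, -0, -2, 0, 0, 0], [11, -0, -2, 0, 0, 0]]
```

Request:
servo_tool:
  rows:
    - [[15,0,-2,0,0,0],[15,1,-3,0.1,0,0],[15,0,-2,0,-0.1,0],[16,1,-3,0,0,0],[12,0,-2,0,0,0],[11,0,-2,0,0,0],[0,0,0,0,0,0],[0,0,0,0,0,0],[0,0,0,0,0,0],[0,0,0,0,0,0]]

```text
time: 11.35
tcp_pos: [0.4808, -0.3706, 0.0283]
eef_rot: [1.94, 0.15, -2.313]
force: [-0.0, 0.8, -1.9]
gripper_width: 0.0383
```

Run:
```python
from h import *
st=where();plan([ins(10,-.044,.002)],step=2,start=st)
```

```text
low [-43.2   1.9   6.2] yaw,pitch,roll [-0.1  10.03  0.02] F [-0.1 -0.6 -1.2] sd [0.  0.  0.1] t 11.6
from [ 0.4808 -0.3706  0.0281] j [ 0.6   0.85 -0.06  1.62  0.22  0.82 -1.02] w 0.0388 F [ 0.4  0.7 -0.4] t 11.6
3 [[1, -1, -0, -0, 0, -0], [2, -0, -1, -0.1, 0, -0], [1, -1, -0, -0, 0, -0]]
```

Request:
servo_tool:
  rows:
    - [[1,-1,0,0,0,0],[1,-1,0,0,0,0],[1,0,-1,0,0,0],[1,0,0,0,0,0],[0,0,0,0,0,0],[0,0,0,0,0,0],[0,0,0,0,0,0]]

```text
time: 12.3
tcp_pos: [0.4804, -0.3686, 0.0235]
eef_rot: [1.939, 0.151, -2.314]
force: [-1.0, -0.1, -1.3]
gripper_width: 0.0385
```

Run:
```python
from h import *
st=where(4)
```

```text
low [-43.2  -0.1   1.6] yaw,pitch,roll [-0.11 10.08 -0.  ] F [ 0.2  0.3 -1. ] sd [0. 0. 0.] t 12.45
```

No contact yet; a touch lower to find the floor.

Request:
servo_tool:
  rows:
    - [[1,0,0,0,0,0],[0,0,0,0,0,0],[0,0,0,0,0,0]]

```text
time: 12.75
tcp_pos: [0.4802, -0.3686, 0.0224]
eef_rot: [1.939, 0.151, -2.314]
force: [0.5, 0.4, -1.7]
gripper_width: 0.0383
```

Request:
servo_tool:
  rows:
    - [[1,0,0,0,0,0],[0,0,0,0,0,0],[0,0,0,0,0,0]]

```text
time: 13.05
tcp_pos: [0.4802, -0.3687, 0.0216]
eef_rot: [1.939, 0.151, -2.314]
force: [-0.8, -0.6, -1.0]
gripper_width: 0.0387
```

Run:
```python
from h import *
st=where(4)
```

```text
low [-42.9  -0.1  -0.3] yaw,pitch,roll [-0.11 10.06  0.  ] F [ 0.1 -0.1 -1.2] sd [0. 0. 0.] t 13.2
```

Request:
servo_tool:
  rows:
    - [[1,0,0,0,0,0],[0,0,0,0,0,0],[0,0,0,0,0,0]]

```text
time: 13.5
tcp_pos: [0.4801, -0.3687, 0.021]
eef_rot: [1.939, 0.151, -2.313]
force: [-0.8, 0.7, 4.1]
gripper_width: 0.0385
```

Run:
```python
from h import *
st=where(4)
```

```text
low [-42.8  -0.1  -1. ] yaw,pitch,roll [-1.100e-01  1.006e+01  1.000e-02] F [ 0.7 -0.2  3.8] sd [0. 0. 0.] t 13.65
```

Floor found. Lift 1.3 mm and slide toward the lip.

Request:
servo_tool:
  rows:
    - [[-1.5,0,0,0,0,0],[-0.7,0,-4,0,0,0],[-0.7,0,-4,0,0,0],[-0.7,0,-4,0,0,0],[0,0,0,0,0,0],[0,0,0,0,0,0],[0,0,0,0,0,0]]

```text
time: 14.35
tcp_pos: [0.4922, -0.3665, 0.0217]
eef_rot: [1.939, 0.151, -2.314]
force: [-0.4, -0.3, -1.6]
gripper_width: 0.0389
```

```bash
sed -i 's/TB=np.array(\[-.0026,0,.0013/TB=np.array([-.0026,0,.0004/' h.py
python3 - <<'E'
from h import *
st=where(4);plan([ins(10,-.066,.0012)],step=3,rd=.1,start=st)
E
```

```text
low [-55.1  -0.3   0.7] yaw,pitch,roll [-0.1  10.09 -0.02] F [ 0.4  0.2 -1.4] sd [0.1 0.1 0. ] t 14.5
from [ 0.492  -0.3666  0.0218] j [ 0.58  0.86 -0.06  1.6   0.21  0.83 -1.03] w 0.0387 F [ 0.1  0.7 -1.7] t 14.5
4 [[-0.6, 0.1, -2.7, -0, 0, 0], [-0.5, 0.1, -2.6, -0.1, 0, 0], [-0.6, 0.1, -2.7, 0, 0.1, 0], [-0.6, 0.1, -2.6, -0, -0, 0]]
```

Request:
servo_tool:
  rows:
    - [[-0.6,0.1,-2.5,0,0,0],[-0.5,0.1,-2.5,0,0,0],[-0.6,0.1,-2.5,0,0,0],[-0.5,0.1,-2.5,0,0,0],[0,0,0,0,0,0],[0,0,0,0,0,0]]

```text
time: 15.1
tcp_pos: [0.5009, -0.3656, 0.0222]
eef_rot: [1.936, 0.151, -2.317]
force: [-5.0, -0.8, 0.4]
gripper_width: 0.0383
```

Run:
```python
from h import *
st=where(4);plan([ins(10,-.0742,.0012)],step=3,rd=.1,start=st)
```

```text
low [-64.2   0.2   1. ] yaw,pitch,roll [-0.13 10.21 -0.05] F [ 5.  -0.7  0.1] sd [0.2 0.  0. ] t 15.25
from [ 0.5011 -0.3656  0.0222] j [ 0.57  0.87 -0.06  1.57  0.21  0.85 -1.04] w 0.0388 F [-5.3  0.2 -0.2] t 15.25
4 [[-0.4, -0, -2.4, -0, 0.1, 0], [-0.5, -0, -2.5, -0.1, 0, 0], [-0.4, -0, -2.4, 0, 0.1, 0.1], [-0.4, -0, -2.5, -0, 0, -0]]
```

Request:
servo_tool:
  rows:
    - [[-0.4,0,-2.5,0,0,0],[-0.5,0,-2.5,0,0.1,0],[-0.4,0,-2.5,0,0,0],[-0.4,0,-2.5,0,0.1,0],[0,0,-1,0,0,0],[0,0,0,0,0,0],[0,0,0,0,0,0]]

```text
time: 15.95
tcp_pos: [0.5113, -0.364, 0.022]
eef_rot: [1.939, 0.151, -2.316]
force: [-7.2, 0.1, 1.1]
gripper_width: 0.0387
```

Run:
```python
from h import *
st=where(4)
plan([ins(th,.0732-.15*np.cos(np.radians(th)),.001) for th in(8.5,7,5.5,4)],step=3,ang=2,rd=.1,start=st)
```

```text
low [-74.5   0.2   0.9] yaw,pitch,roll [-0.14 10.11 -0.07] F [ 6.6 -0.9  1.1] sd [0. 0. 0.] t 16.1
from [ 0.5113 -0.364   0.022 ] j [ 0.56  0.88 -0.06  1.55  0.21  0.86 -1.04] w 0.039 F [-6.  -0.3  0.9] t 16.1
1 [[1.8, -0, -0.6, -0.1, 1.6, 0.1]]
1 [[1.8, -0, -0.6, -0, 1.5, -0]]
1 [[1.8, -0, -0.4, -0, 1.5, -0]]
1 [[1.9, -0, -0.4, -0, 1.5, -0]]
```

Request:
servo_tool:
  rows:
    - [[-0.3,0,-1.7,0,0,0],[1.8,0,-0.6,0,1.5,0],[1.8,0,-0.6,0,1.5,0],[0,0,0,0,0,0],[0,0,0,0,0,0]]

```text
time: 16.6
tcp_pos: [0.5129, -0.3638, 0.0181]
eef_rot: [2.0, 0.156, -2.267]
force: [-6.8, -0.2, 0.1]
gripper_width: 0.0386
```

Run:
```python
from h import *
st=where(4)
plan([ins(th,.0715-.15*np.cos(np.radians(th)),.001) for th in(5.5,4,2.5,1.2)],step=3,ang=2,rd=.1,start=st)
```

```text
low [-76.9   0.3   0.7] yaw,pitch,roll [-0.16  7.15 -0.08] F [ 7.1 -0.6  0.6] sd [0.1 0.  0. ] t 16.75
from [ 0.513  -0.3638  0.0181] j [ 0.59  0.87 -0.08  1.58  0.19  0.8  -1.03] w 0.039 F [-8.1 -0.4  1.3] t 16.75
1 [[1.6, -0.1, -0.9, -0.2, 1.7, 0.1]]
1 [[1.9, -0, -0.3, 0, 1.5, 0]]
1 [[1.9, -0, -0.3, 0, 1.5, 0]]
1 [[1.6, -0, -0.1, 0, 1.3, 0]]
```

Request:
servo_tool:
  rows:
    - [[1.7,0,-0.9,-0.1,1.6,0],[1.9,0,-0.3,0,1.5,0],[0,0,0,0,0,0],[0,0,0,0,0,0]]

```text
time: 17.15
tcp_pos: [0.5135, -0.3639, 0.0142]
eef_rot: [2.061, 0.162, -2.213]
force: [-7.0, -0.5, -0.3]
gripper_width: 0.0387
```

Run:
```python
from h import *
st=where(4)
plan([ins(th,.0715-.15*np.cos(np.radians(th)),.001) for th in(2.5,1.2,0)],step=3,ang=2,rd=.1,start=st)
```

```text
low [-77.9   0.3   0.6] yaw,pitch,roll [-0.08  4.06 -0.09] F [ 6.9 -0.8  0.1] sd [0.1 0.  0. ] t 17.3
from [ 0.5137 -0.3638  0.0141] j [ 0.62  0.86 -0.1   1.62  0.18  0.72 -1.01] w 0.0382 F [-6.7 -0.7  0.5] t 17.3
1 [[1.6, -0.2, -0.5, -0.1, 1.6, 0.1]]
1 [[1.6, -0, -0.1, 0, 1.3, -0]]
1 [[1.5, -0, -0, 0, 1.2, -0]]
```

Request:
servo_tool:
  rows:
    - [[1.6,-0.1,-0.3,0,1.5,0],[1.6,0,0,0,1.3,0],[1.4,0,0,0,1,0],[0,0,0,0,0,0],[0,0,0,0,0,0]]

```text
time: 17.8
tcp_pos: [0.5137, -0.3638, 0.0094]
eef_rot: [2.136, 0.168, -2.146]
force: [-7.7, -0.1, -1.0]
gripper_width: 0.0388
```

Run:
```python
from h import *
st=where(4)
plan([ins(0,-.0765,0)],step=3,ang=2,rd=.1,start=st)
```

```text
low [-78.2   0.3   0.6] yaw,pitch,roll [-0.1   0.26 -0.09] F [ 7.  -0.4 -0.6] sd [0.1 0.  0. ] t 17.95
from [ 0.5138 -0.3638  0.0094] j [ 0.66  0.86 -0.13  1.67  0.17  0.64 -0.98] w 0.0389 F [-7.1 -0.5 -0.5] t 17.95
1 [[1, -0.2, 1.7, -0.1, 0.3, 0.1]]
```

Flat, 0.6 mm above the floor. Ease it toward the stop, settle to the floor.

Request:
servo_tool:
  rows:
    - [[0.3,0,0.8,0,0.3,0],[0.3,0,0.8,0,0,0],[0,0,0.8,0,0,0],[0,0,0,0,0,0],[0,0,0,0,0,0]]

```text
time: 18.45
tcp_pos: [0.5121, -0.364, 0.0091]
eef_rot: [2.143, 0.168, -2.139]
force: [-5.7, -0.3, 0.3]
gripper_width: 0.0386
```

Run:
```python
from h import *
st=where(4)
```

```text
low [-76.6   0.3   0.8] yaw,pitch,roll [-0.08 -0.11 -0.07] F [ 5.9 -0.4  0.2] sd [0. 0. 0.] t 18.6
```

Request:
servo_tool:
  rows:
    - [[0.5,0,0,0,-0.1,0],[0,0,0.8,0,0,0],[0,0,0,0,0,0],[0,0,0,0,0,0]]

```text
time: 19.0
tcp_pos: [0.512, -0.3641, 0.0091]
eef_rot: [2.142, 0.168, -2.139]
force: [-6.0, 0.2, 3.3]
gripper_width: 0.0386
```

Run:
```python
from h import *
st=where(4)
```

```text
low [-76.4   0.3   0.8] yaw,pitch,roll [-0.07 -0.08 -0.04] F [ 5.8 -1.   2.1] sd [0. 0. 0.] t 19.15
```

Block rests on the floor (upward load ~3 N). Release.

Request:
servo_tool:
  rows:
    - [[0,0,0,0,0,0],[0,0,0,0,0,0],[0,0,0,0,0,0],[0,0,0,0,0,0],[0,0,0,0,0,0]]
  jaw: 0.3

```text
time: 19.65
tcp_pos: [0.5141, -0.3636, 0.0091]
eef_rot: [2.145, 0.169, -2.134]
force: [0.3, -0.3, -0.7]
gripper_width: 0.0557
```

Request:
servo_tool:
  rows:
    - [[-15,0,0,0,0,0],[-35,0,0,0,0,0],[-45,0,0,0,0,0],[-45,0,0,0,0,0],[-45,0,0,0,0,0],[0,0,0,0,0,0],[0,0,0,0,0,0]]
  jaw: 0.79

```text
time: 20.35
tcp_pos: [0.5133, -0.3642, 0.1966]
eef_rot: [2.147, 0.166, -2.131]
force: [-0.9, -0.3, -0.8]
gripper_width: 0.0766
```

Run:
```python
from h import *
p0,r0,F,sd,s=avg(3)
T=toolR(BP);n=BP[:,2]
end=plan([((.50,-.15,.22),r0.as_matrix()),((.50,.10,.24),r0.as_matrix()),((.55,.28,.24),T),(PM+.10*n,T)],start=(p0,r0))
c="side";p,_=bot.snapshot(c)
for nm in("line_block_mid","line_block","small_block","picture_block_mid"):
    for k in bot.landmark_of(c,nm)[:1]: print(nm,round(k['score'],2),w(c,k['centre']).round(4))
print('expect',L)
u=proj(c,[L])[0].astype(int);cv2.imwrite("pics/pl.png",cv2.resize(p[u[1]-35:u[1]+45,u[0]-50:u[0]+50],None,fx=7,fy=7,interpolation=cv2.INTER_CUBIC))
```

```text
from [ 0.5125 -0.3638  0.1949] j [ 0.69  0.62 -0.18  1.54  0.12  0.99 -0.94] w 0.0762 F [-0.6  0.6 -1.2] t 20.45
5 [[-5, -43, -4, 0, 0, 0], [-5, -42, -4, 0, 0, -0], [-5, -43, -5, 0, 0, -0], [-5, -42, -4, -0, 0, -0], [-5, -43, -4, -0, 0, -0]]
6 [[-3, -41, -7, 0, 0, 0], [-4, -41, -6, -0, 0, -0], [-3, -42, -7, -0, 0, -0], [-3, -41, -6, -0, 0, -0], [-4, -41, -7, -0, 0, -0], [-3, -41, -6, -0, 0, -0]]
5 [[0, -34, -16, -0.2, -5.7, 0], [-1, -34, -15, -0.1, -5.6, 0.1], [-4, -34, -16, -0.2, -5.7, -0], [-4, -34, -15, -0.1, -5.6, 0], [-6, -34, -15, -0.2, -5.7, 0.1]]
3 [[25, -29, -20, 0, 0, -0], [25, -29, -20, 0, 0, -0], [25, -29, -20, 0, 0, -0.1]]
line_block_mid 0.79 [ 0.5139 -0.3621  0.0082]
line_block 0.69 [ 0.5861 -0.3465  0.0078]
small_block 0.98 [0.5704 0.2731 0.03  ]
picture_block_mid 0.92 [0.5074 0.3601 0.056 ]
expect [ 0.508  -0.3645  0.008 ]
```

View pics/pl.png

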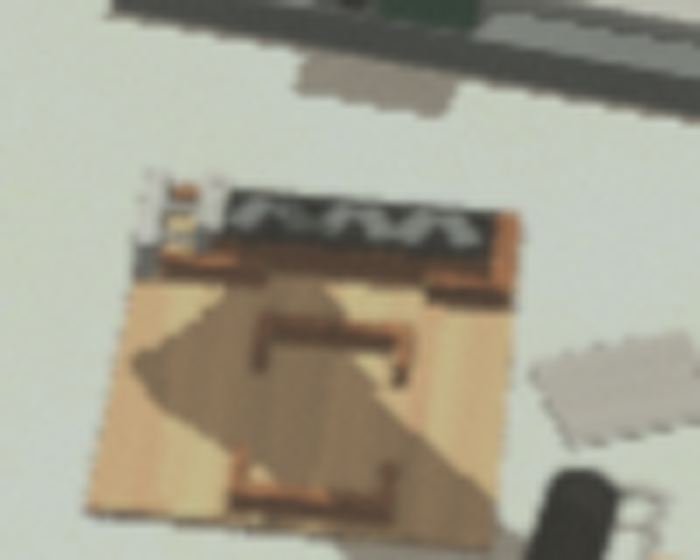

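The long block lies flat in its bay ((225,195)–(495,270)), its left end under the batten lip and right end at the stop (~497). On to the picture block.

Request:
servo_tool:
  rows:
    - [[-5,-43,-4,0,0,0],[-5,-42,-4,0,0,0],[-5,-43,-5,0,0,0],[-5,-42,-4,0,0,0],[-5,-43,-4,0,0,0],[-3,-41,-7,0,0,0],[-4,-41,-6,0,0,0],[-3,-42,-7,0,0,0],[-3,-41,-6,0,0,0],[-4,-41,-7,0,0,0],[-3,-41,-6,0,0,0]]

```text
time: 21.8
tcp_pos: [0.4998, 0.1015, 0.2393]
eef_rot: [2.144, 0.169, -2.136]
force: [-0.1, -0.4, -0.2]
gripper_width: 0.0763
```

Request:
servo_tool:
  rows:
    - [[0,-34,-16,-0.2,-5.7,0],[-1,-34,-15,-0.1,-5.6,0.1],[-4,-34,-16,-0.2,-5.7,0],[-4,-34,-15,-0.1,-5.6,0],[-6,-34,-15,-0.2,-5.7,0.1],[25,-29,-20,0,0,0],[25,-29,-20,0,0,0],[25,-29,-20,0,0,0],[0,0,0,0,0,0],[0,0,0,0,0,0],[0,0,0,0,0,0]]

```text
time: 22.9
tcp_pos: [0.5544, 0.368, 0.1458]
eef_rot: [1.543, 0.131, -2.565]
force: [-0.5, 0.2, 0.8]
gripper_width: 0.0764
```

Run:
```python
from h import *
st=avg(3)[:2];T=toolR(BP);n=BP[:,2]
plan([(PM+.035*n,T),(PM-.002*n,T)],start=st,step=25)
for nm in("picture_block_mid","picture_block"):
  for k in bot.landmark_of("side",nm)[:1]: print(nm,round(k['score'],2),w("side",k['centre']).round(4))
```

```text
from [0.5546 0.3679 0.1463] j [-0.44  0.99 -0.27  0.99  0.01  1.62 -2.04] w 0.0768 F [0.1 0.2 0.1] t 23.0
3 [[22, -0, 0, -0, -0, 0], [22, -1, 1, -0, -0.1, 0], [23, -0, -0, -0.1, -0, 0]]
2 [[18, -0, -0, 0, -0, 0], [19, -0, -0, 0, -0, 0]]
picture_block_mid 0.61 [0.5068 0.3585 0.0528]
picture_block 0.69 [ 0.4949 -0.2336  0.0079]
```

Request:
servo_tool:
  rows:
    - [[22,0,0,0,0,0],[22,0,0,0,0,0],[22,0,0,0,0,0],[14,0,0,0,0,0],[14,0,0,0,0,0],[0,0,0,0,0,0],[0,0,0,0,0,0],[0,0,0,0,0,0]]

```text
time: 23.9
tcp_pos: [0.5107, 0.3619, 0.063]
eef_rot: [1.543, 0.133, -2.565]
force: [0.2, -0.1, -0.3]
gripper_width: 0.0762
```

Run:
```python
from h import *
st=avg(3)[:2];T=toolR(BP);n=BP[:,2]
plan([(PM-.001*n,T)],start=st,step=25)
print((BP.T@(st[0]-PM)*1000).round(1))
s=bot.get_state();Rt=st[1].as_matrix();t=st[0];c="side";p,_=bot.snapshot(c);q=[]
for sg in(1,-1): q+=[t+Rt[:,1]*sg*.038-Rt[:,0]*.01,t+Rt[:,1]*sg*.038-Rt[:,0]*.05]
for z in(0,.024):
    for x,y in((-.055,-.03),(.055,-.03),(.055,.03),(-.055,.03)): q.append(PM+BP@[x,y,z])
q=proj(c,q);u=q[4:].mean(0).astype(int);a=cv2.resize(p[u[1]-40:u[1]+40,u[0]-50:u[0]+50],None,fx=7,fy=7,interpolation=cv2.INTER_CUBIC)
a=np.clip(a*1.5,0,255).astype(np.uint8);qq=((q-u+[50,40]+.5)*7).astype(int)
for i in(0,2): cv2.line(a,tuple(map(int,qq[i])),tuple(map(int,qq[i+1])),(0,0,255),1)
cv2.polylines(a,[qq[4:8].reshape(-1,1,2)],True,(255,0,0));cv2.polylines(a,[qq[8:].reshape(-1,1,2)],True,(0,255,0));cv2.imwrite("pics/pg.png",a)
```

```text
from [0.5105 0.3619 0.0629] j [-0.44  1.   -0.28  1.22  0.02  1.38 -2.05] w 0.0764 F [-0.8 -0.3 -0.7] t 24.0
1 [[8, 0, 1, 0.1, -0.1, 0]]
[-0.7 -0.2  7. ]
```

View pics/pg.png

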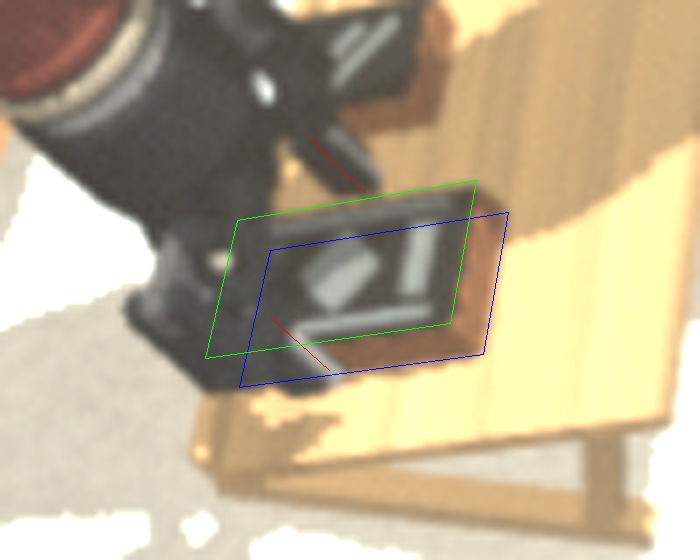

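Fingers (tips ~(375,185) and ~(335,378)) straddle the picture block as predicted. Descend and grip.

Request:
servo_tool:
  rows:
    - [[5,0,0,0,0,0],[4,0,1,0,0,0],[0,0,0,0,0,0],[0,0,0,0,0,0],[0,0,0,0,0,0]]

```text
time: 24.55
tcp_pos: [0.5045, 0.3608, 0.0544]
eef_rot: [1.539, 0.133, -2.566]
force: [0.5, -0.1, -0.8]
gripper_width: 0.0766
```

Request:
servo_tool:
  rows:
    - [[0,0,0,0,0,0],[0,0,0,0,0,0],[0,0,0,0,0,0],[0,0,0,0,0,0],[0,0,0,0,0,0],[0,0,0,0,0,0]]
  jaw: 0.1
  grip_force: 60

```text
time: 25.15
tcp_pos: [0.5052, 0.3609, 0.0547]
eef_rot: [1.542, 0.133, -2.565]
force: [3.6, 0.8, 3.1]
gripper_width: 0.0585
```

Run:
```python
from h import *
a=avg(4);print((BP.T@(a[0]-PM)*1000).round(1),a[2].round(1),a[4]['gripper_width'])
```

```text
[ 0.3 -0.1 -2.8] [3.2 0.3 3. ] 0.05852817455843863
```

```bash
cat >> h.py <<'E'
TBP=np.array([.0003,0,-.0028]); BC=blockR(YT+90,0)
E
python3 - <<'E'
from h import *
st=avg(3)[:2];n=BP[:,2];T=toolR(BC)
M=C+BC@TBP
plan([(st[0]+.07*n,toolR(BP)),((.52,.28,.22),toolR(blockR(YR,15)))],start=st,step=25)
plan([(M+[0,0,.2],T),(M+[0,0,.05],T)],start=(np.array([.52,.28,.22]),R.from_matrix(toolR(blockR(YR,15)))))
E
```

```text
from [0.5051 0.3609 0.0547] j [-0.44  1.01 -0.28  1.24  0.02  1.35 -2.05] w 0.0586 F [4.5 0.3 4. ] t 25.4
3 [[-23, -0, -0, 0, -0, 0], [-24, -0, -0, 0, -0, 0], [-23, -0, -0, 0.1, -0, 0]]
6 [[-13, 14, 13, -0, 2.2, 0], [-13, 13, 12, -0, 2.1, 0], [-14, 14, 12, -0, 2.2, 0], [-14, 14, 11, -0, 2.2, 0], [-14, 14, 11, -0, 2.1, 0], [-15, 13, 10, -0, 2.2, -0]]
from [0.52 0.28 0.22] j [-0.44  1.01 -0.28  1.24  0.02  1.35 -2.05] w 0.0586 F [4.5 0.3 4. ] t 25.4
12 [[4, 42, 9, -7.4, 1, 1], [4, 40, 14, -7.4, 1, 0.9], [4, 38, 20, -7.4, 1, 1], [5, 35, 24, -7.4, 0.9, 1], [5, 32, 29, -7.4, 1, 1], [5, 28, 33, -7.3, 1, 0.9], [5, 23, 36, -7.4, 1, 1], [4, 18, 38, -7.4, 1, 1], [4, 13, 41, -7.4, 1, 1], [4, 7, 42, -7.4, 1, 0.9], [2, 2, 43, -7.4, 0.9, 1], [3, -3, 43, -7.4, 1, 1]]
4 [[37, -0, 0, 0, 0, -0], [38, -0, 0, 0, 0, -0], [37, -0, 0, 0, 0, -0], [38, -0, 0, 0, 0, -0]]
```

Request:
servo_tool:
  rows:
    - [[-4,0,0,0,0,0],[-8,0,0,0,0,0],[-18,0,0,0,0,0],[-20,0,0,0,0,0],[-20,0,0,0,0,0],[-13,14,13,0,2.2,0],[-13,13,12,0,2.1,0],[-14,14,12,0,2.2,0],[-14,14,11,0,2.2,0],[-14,14,11,0,2.1,0],[-15,13,10,0,2.2,0]]

```text
time: 26.5
tcp_pos: [0.5185, 0.2793, 0.2198]
eef_rot: [1.824, 0.157, -2.383]
force: [0.3, 0.3, -0.8]
gripper_width: 0.0583
```

Request:
servo_tool:
  rows:
    - [[4,42,9,-7.4,1,1],[4,40,14,-7.4,1,0.9],[4,38,20,-7.4,1,1],[5,35,24,-7.4,0.9,1],[5,32,29,-7.4,1,1],[5,28,33,-7.3,1,0.9],[5,23,36,-7.4,1,1],[4,18,38,-7.4,1,1],[4,13,41,-7.4,1,1],[4,7,42,-7.4,1,0.9],[2,2,43,-7.4,0.9,1],[3,-3,43,-7.4,1,1]]

```text
time: 27.7
tcp_pos: [0.4905, -0.2359, 0.2043]
eef_rot: [1.087, 1.284, -1.088]
force: [0.7, 0.2, -1.0]
gripper_width: 0.0587
```

Request:
servo_tool:
  rows:
    - [[0,0,0,0,0,0],[0,0,0,0,0,0],[0,0,0,0,0,0]]

```text
time: 28.0
tcp_pos: [0.4915, -0.233, 0.2042]
eef_rot: [1.091, 1.283, -1.091]
force: [-0.5, 1.0, -1.2]
gripper_width: 0.0585
```

Run:
```python
from h import *
st=avg(4)[:2];T=toolR(BC);M=C+BC@TBP
print(((st[0]-M)*1000).round(1))
plan([(M+[0,0,.05],T)],start=st)
```

```text
[  0.8   2.6 199.2]
from [ 0.4918 -0.2327  0.2044] j [ 0.81  0.55 -0.64  1.76  0.39  0.97  0.19] w 0.0587 F [ 0.8  0.3 -0.7] t 28.15
4 [[37, -0, 1, 0.1, -0, 0], [38, -0, 0, 0, -0, 0], [37, -1, 1, 0.1, -0, 0], [37, 0, 1, 0, -0, 0.1]]
```

Request:
servo_tool:
  rows:
    - [[37,0,1,0,0,0],[38,0,0,0,0,0],[37,-1,1,0,0,0],[37,0,1,0,0,0],[0,0,0,0,0,0],[0,0,0,0,0,0],[0,0,0,0,0,0]]

```text
time: 28.85
tcp_pos: [0.4928, -0.2378, 0.0574]
eef_rot: [1.091, 1.277, -1.09]
force: [0.2, -0.1, -1.7]
gripper_width: 0.0586
```

Run:
```python
from h import *
a=avg(5);st=a[:2];T=toolR(BC);M=C+BC@TBP
Rt=st[1].as_matrix();B=np.c_[Rt[:,2],Rt[:,1],-Rt[:,0]]
print(((st[0]-M)*1000).round(1),R.from_matrix(BC.T@B).as_euler('ZYX',degrees=True).round(2))
plan([(M+[0,0,.022],T),(M+[0,0,.006],T)],start=st,step=15)
Mb=st[0]-B@TBP;out=[]
for c in("side",):
    p,_=bot.snapshot(c)
    for nm in("picture_block_mid","picture_block","cross_bay"):
        for k in bot.landmark_of(c,nm)[:1]: print(c,nm,round(k['score'],2),w(c,k['centre']).round(4))
    u=proj(c,[Mb-[0,0,.02]])[0].astype(int);f=8
    im=cv2.resize(p[u[1]-35:u[1]+35,u[0]-45:u[0]+45],None,fx=f,fy=f,interpolation=cv2.INTER_CUBIC)
    def pl(X,col): cv2.polylines(im,[((proj(c,X)-u+[45,35]+.5)*f).astype(int).reshape(-1,1,2)],True,col)
    for z,col in((0,(0,0,255)),(.024,(0,255,0))): pl([Mb+B@[x,y,z] for x,y in((-.055,-.03),(.055,-.03),(.055,.03),(-.055,.03))],col)
    pl([C+BC@[x,y,.016] for x,y in((-.058,-.033),(.058,-.033),(.058,.033),(-.058,.033))],(255,0,0))
    out.append(im)
cv2.imwrite("pics/pc.png",np.hstack(out));print('Mb',Mb.round(4),'orig',(Mb-B@[.055,0,0]).round(4))
```

```text
[ 1.4 -3.  52.1] [ 0.09 -0.14  0.14]
from [ 0.4924 -0.2383  0.0573] j [ 0.73  0.74 -0.5   1.89  0.56  0.65  0.04] w 0.0586 F [ 0.   0.5 -0.6] t 29.05
3 [[10, -0, -1, 0, 0, -0], [10, -1, -1, 0.1, 0.1, -0.1], [10, 0, -1, -0, 0, -0]]
2 [[8, 0, -0, -0, 0, -0], [8, 0, -0, -0, 0, -0]]
side picture_block_mid 0.67 [ 0.4941 -0.2371  0.0569]
side picture_block 0.61 [ 0.4858 -0.1785  0.0509]
side cross_bay 0.56 [ 0.4968 -0.2298  0.0076]
Mb [ 0.4923 -0.238   0.0601] orig [ 0.4837 -0.1837  0.06  ]
```

View pics/pc.png

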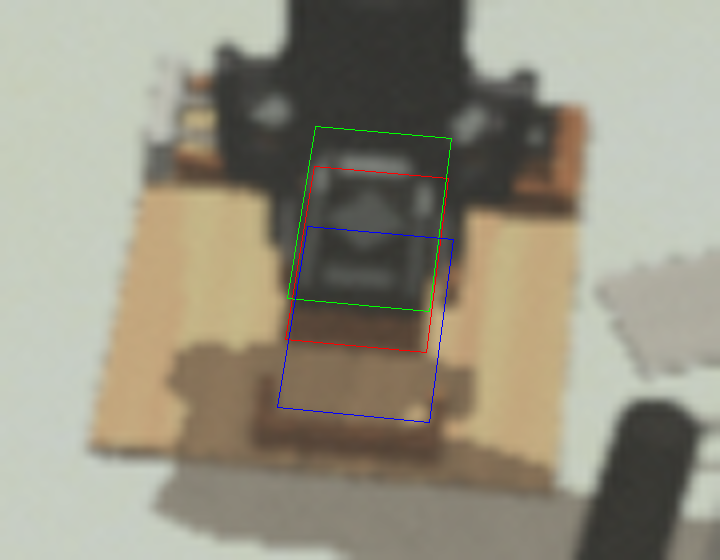

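Held block at (290–430, 165–350) matches the prediction. The bay wall (255–445, 405–458) suggests shifting the target to about (0.492, −0.234).

```bash
sed -i 's/C=np.array(\[.491,-.235/C=np.array([.492,-.234/' h.py
python3 - <<'E'
from h import *
st=avg(2)[:2];T=toolR(BC);M=C+BC@TBP
plan([(M+[0,0,.024],T)],start=st,step=15)
E
```

```text
from [ 0.4909 -0.2383  0.0556] j [ 0.73  0.74 -0.5   1.89  0.56  0.65  0.04] w 0.0586 F [-0.5 -0.6 -0.9] t 29.3
2 [[13, 1, -2, 0, 0, 0], [13, 1, -2, 0.1, 0, 0]]
```

Request:
servo_tool:
  rows:
    - [[9,1,-2,0,0,0],[9,1,-2,0,0,0],[8,0,0,0,0,0],[0,0,0,0,0,0],[0,0,0,0,0,0],[0,0,0,0,0,0],[0,0,0,0,0,0]]

```text
time: 30.0
tcp_pos: [0.4924, -0.2341, 0.0295]
eef_rot: [1.091, 1.28, -1.092]
force: [1.0, 0.8, -1.3]
gripper_width: 0.0589
```

Run:
```python
from h import *
a=avg(6);st=a[:2];T=toolR(BC);M=C+BC@TBP
Rt=st[1].as_matrix();B=np.c_[Rt[:,2],Rt[:,1],-Rt[:,0]]
print((BC.T@(st[0]-M)*1000).round(1),R.from_matrix(BC.T@B).as_euler('ZYX',degrees=True).round(2),a[2].round(1),a[3])
plan([(M+[0,0,.014],T)],start=st,step=5,rd=.5)
```

```text
[-0.2  0.3 24.3] [ 0.06 -0.04 -0.03] [ 0.2  0.2 -1. ] [6.79858815e-05 2.73960233e-05 4.92707504e-05]
from [ 0.4923 -0.2341  0.0295] j [ 0.7   0.78 -0.46  1.91  0.59  0.6   0.  ] w 0.0587 F [ 0.4 -0.5 -0.2] t 30.25
3 [[3.5, -0, 0, 0, 0, 0], [3.5, -0, 0, 0, 0, 0], [3.5, -0.5, 0, 0.1, 0, 0]]
```

Request:
servo_tool:
  rows:
    - [[3.5,0,0,0,0,0],[3.5,0,0,0,0,0],[3,0,0,0,0,0],[0,0,0,0,0,0],[0,0,0,0,0,0]]

```text
time: 30.75
tcp_pos: [0.4921, -0.2338, 0.019]
eef_rot: [1.091, 1.281, -1.093]
force: [-0.3, -0.1, -1.0]
gripper_width: 0.0586
```

Request:
servo_tool:
  rows:
    - [[2,0,0,0,0,0],[2,0,0,0,0,0],[0,0,0,0,0,0],[0,0,0,0,0,0]]

```text
time: 31.15
tcp_pos: [0.4922, -0.2339, 0.0152]
eef_rot: [1.091, 1.28, -1.093]
force: [-0.1, -0.4, -1.8]
gripper_width: 0.0591
```

```bash
cat > chk.py <<'E'
from h import *
a=avg(4);st=a[:2];T=toolR(BC);M=C+BC@TBP
Rt=st[1].as_matrix();B=np.c_[Rt[:,2],Rt[:,1],-Rt[:,0]]
print((BC.T@(st[0]-M)*1000).round(1),R.from_matrix(BC.T@B).as_euler('ZYX',degrees=True).round(2),(BC.T@a[2]).round(1),a[4]['moment'],a[4]['time'])
E
python3 chk.py
```

```text
[-0.4  0.2 10.1] [ 0.07 -0.02 -0.05] [-0.1 -0.4 -1.3] [ 0.04572092 -0.04469776 -0.02520557] 31.3
```

No contact at 10 mm: the block is below the wall tops. Continue down.

Request:
servo_tool:
  rows:
    - [[2,0,0,0,0,0],[2,0,0,0,0,0],[2,0,0,0,0,0],[1,0,0,0,0,0],[0,0,0,0,0,0],[0,0,0,0,0,0]]

```text
time: 31.9
tcp_pos: [0.4922, -0.2339, 0.0082]
eef_rot: [1.091, 1.28, -1.093]
force: [0.3, -0.0, -2.0]
gripper_width: 0.0585
```

Request:
servo_tool:
  rows:
    - [[1,0,0,0,0,0],[0,0,0,0,0,0],[0,0,0,0,0,0]]

```text
time: 32.2
tcp_pos: [0.4922, -0.234, 0.0073]
eef_rot: [1.091, 1.28, -1.093]
force: [0.4, -0.2, -1.6]
gripper_width: 0.0586
```

```bash
python3 chk.py
```

```text
[-0.3  0.2  2.1] [ 0.07 -0.02 -0.05] [-0.2  0.1 -1.3] [-0.02584431 -0.01031091 -0.01515813] 32.35
```

Request:
servo_tool:
  rows:
    - [[1,0,0,0,0,0],[0,0,0,0,0,0],[0,0,0,0,0,0]]

```text
time: 32.65
tcp_pos: [0.4923, -0.2339, 0.0067]
eef_rot: [1.091, 1.28, -1.092]
force: [-1.1, -0.2, 4.8]
gripper_width: 0.0584
```

Request:
servo_tool:
  rows:
    - [[0.7,0,0,0,0,0],[0,0,0,0,0,0],[0,0,0,0,0,0]]

```text
time: 32.95
tcp_pos: [0.4923, -0.234, 0.0066]
eef_rot: [1.091, 1.279, -1.093]
force: [-2.5, -0.4, 8.6]
gripper_width: 0.0586
```

```bash
python3 chk.py
```

```text
[-0.3  0.3  1.4] [ 0.07 -0.07 -0.03] [-0.6 -2.7  9.1] [0.15420419 0.36556281 0.02765041] 33.1
```

Contact height agrees with the floor (rack-plane estimate was ~1 mm high). Relax slightly and release.

Request:
servo_tool:
  rows:
    - [[-0.7,0,0,0,0,0],[0,0,0,0,0,0],[0,0,0,0,0,0]]

```text
time: 33.4
tcp_pos: [0.4923, -0.2339, 0.0067]
eef_rot: [1.091, 1.28, -1.093]
force: [-2.0, 0.1, 5.9]
gripper_width: 0.0584
```

Request:
servo_tool:
  rows:
    - [[0,0,0,0,0,0],[0,0,0,0,0,0],[0,0,0,0,0,0],[0,0,0,0,0,0],[0,0,0,0,0,0]]
  jaw: 0.75

```text
time: 33.9
tcp_pos: [0.4921, -0.2339, 0.0061]
eef_rot: [1.091, 1.281, -1.093]
force: [0.8, -0.0, -0.6]
gripper_width: 0.0748
```

Request:
servo_tool:
  rows:
    - [[-12,0,0,0,0,0],[-35,0,0,0,0,0],[-45,0,0,0,0,0],[-45,0,0,0,0,0],[-45,0,0,0,0,0],[-20,0,40,0,0,0],[0,0,45,0,0,0],[0,0,45,0,0,0],[0,0,45,0,0,0],[0,0,0,0,0,0]]

```text
time: 34.9
tcp_pos: [0.5174, -0.4156, 0.2077]
eef_rot: [1.095, 1.273, -1.105]
force: [-1.1, -0.4, -0.3]
gripper_width: 0.0744
```

Run:
```python
from h import *
out=[]
for c in("side","top"):
    p,d=bot.snapshot(c);print(bot.get_state()['tcp_pos'],bot.get_state()['time'])
    for nm in("line_block_mid","picture_block_mid","small_block"):
        for k in bot.landmark_of(c,nm)[:1]: print(c,nm,round(k['score'],2),w(c,k['centre']).round(4))
    for nm in("line_block","picture_block"):
        for k in bot.cut_out(c,nm)[:1]:
            P=pts(c,d,k['mask']);print(nm,k['mask'].sum(),P.mean(0).round(3),'z pct',np.percentile(P[:,2],[25,50,75,95]).round(4))
    u=proj(c,[[.505,-.29,.01]])[0].astype(int)
    out.append(cv2.resize(p[u[1]-45:u[1]+45,u[0]-40:u[0]+40],None,fx=5,fy=5,interpolation=cv2.INTER_CUBIC))
cv2.imwrite("pics/fin.png",np.hstack(out))
```

```text
[ 0.51821884 -0.41080819  0.20784229] 34.95
side line_block_mid 0.82 [ 0.5145 -0.3624  0.0069]
side picture_block_mid 0.91 [ 0.4935 -0.2323  0.0097]
side small_block 0.8 [0.5685 0.2701 0.0301]
line_block 422 [ 0.507 -0.354  0.027] z pct [0.0241 0.0293 0.0318 0.0347]
picture_block 417 [ 0.49  -0.225  0.03 ] z pct [0.0285 0.0305 0.0325 0.0354]
[ 0.52043627 -0.4047931   0.20901866] 35.25
top line_block_mid 0.91 [ 0.5067 -0.3651  0.0073]
top picture_block_mid 0.91 [ 0.4919 -0.2303  0.0092]
top small_block 0.88 [0.5707 0.2683 0.0324]
line_block 645 [ 0.506 -0.363  0.031] z pct [0.0298 0.032  0.0343 0.0368]
picture_block 648 [ 0.493 -0.233  0.032] z pct [0.0303 0.0322 0.0342 0.0369]
```

View pics/fin.png

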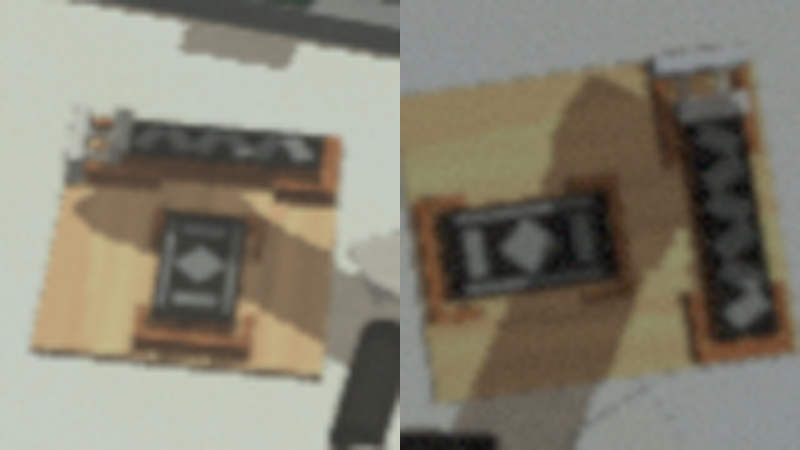

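Both blocks lie in their bays: the picture block at (530,245) in the top view, the long one at (730,220) between the batten lip and the stop. One quick depth check for flatness, then hand in.

Run:
```python
from h import *
p,d=bot.snapshot("top")
for n in("line_block","picture_block"):
    k=bot.cut_out("top",n)[0];P=(pts("top",d,k['mask'])-L)@BT;P=P[(P[:,2]>.018)&(P[:,2]<.03)]
    A=np.c_[P[:,:2],np.ones(len(P))];co=np.linalg.lstsq(A,P[:,2],rcond=None)[0]
    print(n,'tilt deg x,y',np.degrees(co[:2]).round(2),'top above floor mm',(P[:,2].mean()*1e3).round(1),'x',np.percentile(P[:,0],[1,99]).round(3))
print(bot.finish_job())
```

```text
line_block tilt deg x,y [-0.05  1.15] top above floor mm 24.6 x [-0.07   0.071]
picture_block tilt deg x,y [-0.04  0.08] top above floor mm 24.2 x [-0.035  0.023]
the job is handed in; nothing more can be done
None
```

I put both blocks flat and face up in their bays and handed the job in at about 35 s of robot time. The hand-in gave no verdict.

- **Long block:** it went in tilted 10°, pushed the batten back about 15 mm under the lip, then was laid down and released against the spring. The highest push I read was about 8 N.
- **Picture block:** I turned it 90° and lowered it into the crosswise bay. The largest contact force I read was about 9 N, when it touched the floor.
- **Flatness:** the last depth check put the tops 24.6 mm (long) and 24.2 mm (picture) above the bay floor, where a flat block reads 24 mm. Tilt was about 0° in every direction except across the long block's width. That one read 1.15°, which I take to be depth noise over 40 mm, but I did not confirm it.
- **Position:** the last pictures show the long block's end under the lip and its other end at the stop. The side camera's network put its centre about 6 mm farther towards the batten than the top camera's did. I went by the picture and the top camera.
- **Other things:** the small block read the same position on the rack as at the start. The other table items looked undisturbed where the pictures showed them, but I did not measure them again.

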